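# Open the combination padlock on the carving-tool chest and hold it up

## Task

The carving-tool chest is locked by a padlock that lies on its lid with one shackle leg through the staple. Turn the dial, notch by notch, until its red line clicks into place at the white mark on the lock body, pull the shackle straight out to its stop, and then lift the opened lock off the chest. Finish while holding it motionless in the gripper, level with the dial upward and a good hand's width (about 10 cm) clear above the lid; leave the mallet, the chisel and the sharpening stone where they are.

Things in the scene. Friction and masses are not known exactly. Their poses are not given: they have to be found in the camera images.
- chest: Closed flat-topped wooden chest, 224 x 304 x 85 mm (x, y, z), fixed; origin at the centre of its underside, lid top at z = 85 mm. Nothing of it opens. A black rubber rim on the lid (inner opening 70 x 66 mm, 8 mm high) holds the lock body loosely, 3 mm free all round.
- staple (a point): Top of the chest's steel staple: an upright arch of 6 mm bar, 29 mm wide over all (along the chest's y), 27 mm high above the lid, over the lock's +y shackle leg, 6 to 12 mm in front (-x) of the lock body's front face. The hasp strap lies flat on the lid.
- lock: Loose brass padlock on its back on the lid, 0.4 to 0.6 kg in all; body 64 x 60 x 26 mm; origin at the centre of its underside, z up, dial axis through it. The shackle leaves the front (-x) face. At the start its axes are parallel to the chest's, its origin 30 mm along the chest's +x from the chest's centre. The staple keeps it from being lifted until the shackle is out.
- white_mark (a point): White index mark, 7 x 5 mm, on the top face of the lock body, between the dial and the front face, 27 mm in front (-x) of the dial's axis.
- dial_part (a joint): Dial angle in rad, growing clockwise seen from above. 0: red line at the white mark (lock's -x), lock released. Click notches every 30 degrees (0.524 rad) draw the dial in; 0.08 N m turns it past one, and the lock body twists up to 0.1 rad in its rim. Stops at -0.75 and 3.4. It starts 2 to 5 notches clockwise of 0. The shackle is free only within some 0.15 rad of 0.
- dial_top (a point): Centre of the dial's top face. The dial is a black round knob, 40 mm in diameter, 21 mm high (27 to 48 mm above the lock's underside), with a red line from centre to rim and short white ticks every 30 degrees. It can be gripped across any diameter. The point turns with the dial.
- shackle_part (a joint): How far the shackle is pulled out, m: 0 shut, 0.030 at its stop, straight out along the lock's -x. It has some 2 N of friction, no spring, and stays where it is left; while locked it has about 2 mm of play. Its short leg is clear of the staple from about 0.020.
- shackle_bar (a point): Middle of the shackle's cross bar. The shackle is a level steel U of 8 mm round bar, legs along the lock's x at y = -22 and +22 mm, cross bar along y, 92 mm in front (-x) of the lock's origin when shut, its centre 14 mm above the lid. Inside the U: 36 mm between the legs, 44 mm between staple and bar.
- mallet: Bystander: round wooden carving mallet standing on the table, head 84 mm in diameter, 235 mm tall; origin at the centre of its underside.
- chisel: Bystander: wood chisel lying on the lid near its +y edge, about along x, 190 mm long, 27 mm high; origin under the middle.
- stone: Bystander: grey sharpening stone on a dark wooden base lying on the lid near its -y edge, 110 x 40 x 26 mm; origin at the centre of its underside.

How it is judged:
By the outcome, as a careful person would: the job done as asked, in the order asked, and still so for the second after the job is handed in, while the arm keeps its last pose, push and grip.
It also fails if it takes over 67 s, if anything falls off the work surface, if the arm or the gripper's body presses on something with over 40 N, if the wrist force passes 120 N, or if a joint passes its speed limit or range.

## Robot

A 6-joint arm with a two-finger parallel gripper is mounted at the origin on the work surface. World frame = base frame: x ahead of the robot, y to its left, z up, the work surface at z = 0. Lengths are in m, angles in degrees, forces in N, time in s.
With the tool pointing down it reaches from about 0.325 to 1 m from the base axis. Payload 5.1 kg.
Tool frame: the origin (TCP) lies midway between the tips of the shut fingers; the grasp point (between the pads) lies 19 mm behind it; z points along the fingers, x is the direction in which the jaws open and shut, and the axes are right-handed (so a half turn about z gives the same grasp; the last joint's range is limited). The gripper opens to 85 mm and grips with 20 to 120 N. Pads are 22 mm wide; open, the fingers measure 114 mm over their backs; the gripper's body (76 mm by 85 mm) begins 54 mm behind the grasp point. The pads swing forward as they close: fully open they stand 13 mm farther back than shut.
Start: joints at [-75.722, 7.093, 94.555, -0, 78.352, -4.733], TCP at [0.212, -0.615, 0.231] pointing down, gripper open.
Joint ranges: [-149.61, 149.61], [-58.7, 133.49], [1.44, 155.28], [-77.14, 257.14], [18.33, 153.61], [-166.67, 166.67]. Speed limits (degrees/s): [147.25, 147.25, 180, 180, 180, 180].

## Interface

Orientations are given as a 3x3 rotation matrix whose columns are the frame's x, y, z axes.
In Python, from bench import manip gives the robot as it stands. The module is installed in compiled form; this text tells all that it offers.
- The arm moves only by the tool move_arm, never from a script. Its argument "deltas" is a list of rows, each an object with "delta_rot": the turn, a rotation vector about the tool's x, y, z in degrees, a list of three; "travel": the shift along the tool's x, y, z in m, a list of three; "fingers": the closure, from -1 (fully open) to 1 (shut). A call has exactly 8 rows; each row shifts and turns the commanded pose from where the row before left it, along the tool's axes as they then stand; what a row does not reach is not made up. A row lasts 1/8 s, in which the tool goes at most 62.5 mm and 10.7 degrees, less where a joint would pass 70% of its speed; a pose out of reach is approached as far as the arm can. A call with a gripper value outside its range is refused whole. The fingers move at their own pace and stop on an object; "grip_force" is the grip in N (left out, the last holds). Time passes only in rows, so rows that do not move let the fingers close, or fill a call up. It gives the time, the measured TCP pose, the force and the opening at its end, in the units of the state.
- manip.observe(): the state, without advancing time (a new reading comes with each control period).
- manip.camera(name): name is "side" or "top"; returns a dict with "color" (420x560x3 uint8, red, green, blue), "range_z" (420x560 float32, m along the optical axis (not along the pixel's ray), 0 where there is no reading), "fx", "fy", "cx", "cy" (pixels), "dist" ([k1, k2, p1, p2, k3] as OpenCV has them; the pictures are not rectified), "extrinsics" (4x4, takes a point from world to camera coordinates). Camera axes: x right, y up, looking along -z (the intrinsics and any distortion apply to the point x, -y, -z); pixel columns grow to the right and rows downward; lengths in m; the calibration is good to about 2 mm. A picture is of the moment at which its call begins.
- manip.sign_off(): hands the job in, once; it reports no verdict.
The state is a dict: "t": time; "q": joint angles; "qvel": joint speeds; "effort": joint torques, N m; "ee_pos": TCP position; "orientation": TCP orientation; "wrist_force": force on the tool from outside, world axes, zero at the start; "torque": the same for the moment, N m; "gripper_width": opening from 0.0 (shut) to 1.0 (fully open).
Only numpy, scipy, OpenCV 4.12 (cv2) and the standard library are available. Lean on these libraries where they do the work, as an engineer would, in place of code of your own. Each camera call takes 0.05 s, during which the arm holds its last target.

## Working session

There is one attempt and no reset: what is moved stays moved. The work goes in short steps, Python scripts to look and compute and a tool call to move; the robot and the scene stay as the last step left them, time stands still between calls to the robot, and variables do not carry over. Pictures are saved under pics/ and viewed, and the job is handed in when it is done.

Besides the shell and the picture viewer there is one more tool, called after "Call:" as name(argument=value, ...), one argument or row to a line, values as JSON. move_arm: Moves the arm, as the interface text tells. Its arguments: {"type":"object","properties":{"deltas":{"type":"array","items":{"type":"object","properties":{"delta_rot":{"type":"array","items":{"type":"number"}},"travel":{"type":"array","items":{"type":"number"}},"fingers":{"type":"number"}}}},"grip_force":{"type":"number"}},"required":["deltas"]}

```bash
mkdir -p pics
cat > h.py <<'E'
import numpy as np, cv2
from bench import manip
def snap(n,tag):
    c=manip.camera(n); cv2.imwrite(f'pics/{tag}.png',c['color'][:,:,::-1]); np.savez(f'pics/{tag}.npz',**{k:np.array(v) for k,v in c.items()}); return c
def load(tag): return dict(np.load(f'pics/{tag}.npz'))
def ray(c,uv):
    K=np.array([[c['fx'],0,c['cx']],[0,c['fy'],c['cy']],[0,0,1]],float)
    p=cv2.undistortPoints(np.array(uv,float).reshape(-1,1,2),K,np.array(c['dist'],float)).reshape(-1,2)
    d=np.c_[p[:,0],-p[:,1],-np.ones(len(p))]
    E=np.array(c['extrinsics']);R=E[:3,:3];o=-R.T@E[:3,3]
    return o,d@R
def plane(c,uv,z):
    o,d=ray(c,uv); return o+d*((z-o[2])/d[:,2])[:,None]
def depth(c,uv):
    o,d=ray(c,uv); z=np.array([c['range_z'][int(round(v)),int(round(u))] for u,v in np.array(uv).reshape(-1,2)]); return o+d*z[:,None]
def tri(c1,u1,c2,u2):
    o1,d1=ray(c1,u1);o2,d2=ray(c2,u2);d1=d1[0];d2=d2[0]
    s=np.linalg.lstsq(np.c_[d1,-d2],o2-o1,rcond=None)[0]; a=o1+s[0]*d1;b=o2+s[1]*d2
    return (a+b)/2,np.linalg.norm(a-b)
E
python3 - <<'E'
from h import *
for n in('top','side'):
    c=snap(n,n+'0'); E=c['extrinsics']; print(n,c['fx'],c['cx'],c['cy'],c['dist'],-E[:3,:3].T@E[:3,3],E[:3,:3].round(2).tolist())
print(manip.observe())
E
```

```text
top 478.7368336923181 282.48662717661387 217.31277388457667 [-0.13639742  0.          0.          0.          0.        ] [0.48548591 0.16221917 1.07142161] [[-0.02, -1.0, -0.0], [1.0, -0.02, 0.08], [-0.08, -0.0, 1.0]]
side 479.6675922842312 274.81615946468236 208.43395136329826 [-0.13762529  0.          0.          0.          0.        ] [ 0.49039    -0.57980255  0.70475079] [[0.99, -0.12, -0.02], [0.09, 0.61, 0.79], [-0.08, -0.78, 0.62]]
{'t': 0.1, 'q': array([-7.57208476e+01,  7.12938006e+00,  9.46272502e+01,  1.13324237e-03,
        7.83538498e+01, -4.73539529e+00]), 'qvel': array([ 0.00728851,  0.00071493, -0.15872116, -0.02753084, -0.18489901,
        0.03167467]), 'effort': array([ 1.70988478e-04, -4.24926674e+01, -3.66655076e+01, -7.47883837e-05,
        3.91841226e-03,  6.28973140e-06]), 'ee_pos': array([ 0.21158258, -0.61399845,  0.23017   ]), 'orientation': array([[ 3.25803984e-01, -9.45437230e-01, -4.56820443e-04],
       [-9.45435390e-01, -3.25804256e-01,  1.87344646e-03],
       [-1.92006008e-03, -1.78482109e-04, -9.99998141e-01]]), 'wrist_force': array([-0.17808939, -0.66131289,  0.18765768]), 'torque': array([ 0.05461893, -0.04376707, -0.01217185]), 'gripper_width': 1.0025408797120576}
```

View pics/top0.png

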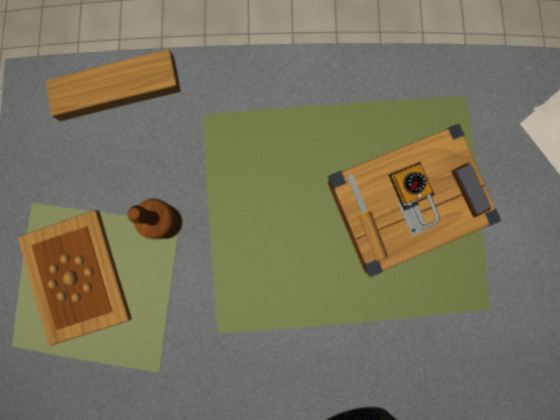

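View pics/side0.png

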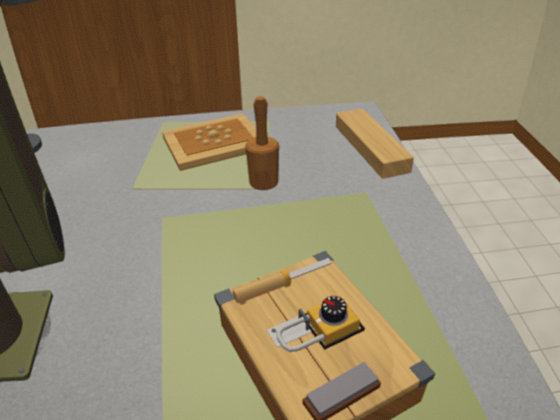

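Top: the chest is at about (415,200), with the dial at (414,183) and the shackle pointing down in the image to (428,220). Side: the dial is at (334,309) and the shackle bar at (285,340). I'll enlarge both.

Run:
```python
import cv2
a=cv2.imread('pics/top0.png')[120:280,320:510]; cv2.imwrite('pics/top0c.png',cv2.resize(a,None,fx=4,fy=3.75,interpolation=cv2.INTER_CUBIC)) 
a=cv2.imread('pics/top0.png')[150:250,370:500]; cv2.imwrite('pics/top0c.png',cv2.resize(a,None,fx=6,fy=6,interpolation=cv2.INTER_CUBIC)) 
a=cv2.imread('pics/side0.png')[270:370,250:380]; cv2.imwrite('pics/side0c.png',cv2.resize(a,None,fx=6,fy=6,interpolation=cv2.INTER_CUBIC))
```

```text
(no output)
```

View pics/top0c.png

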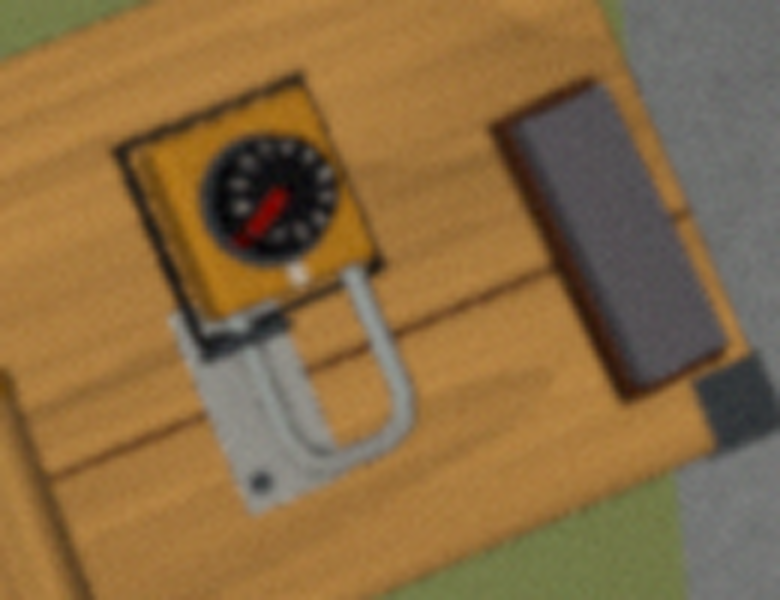

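View pics/side0c.png

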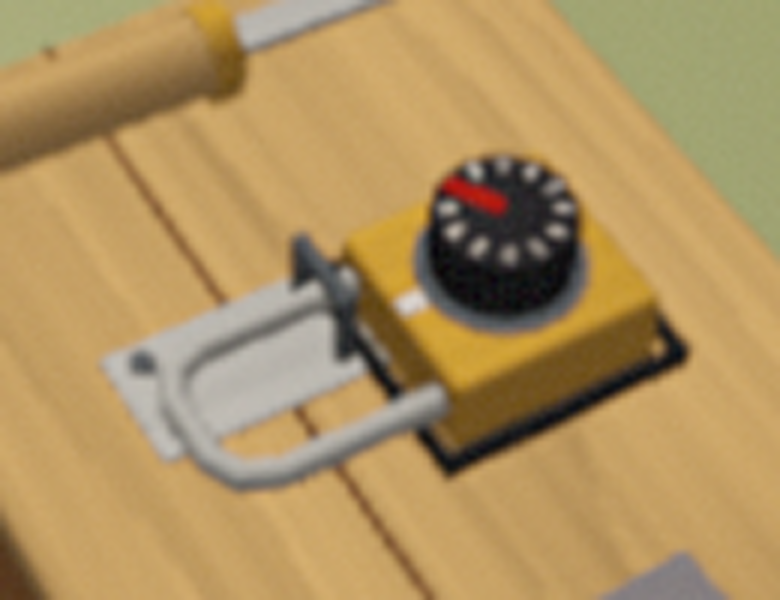

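The top crop shows the dial centre at about (270,200), the white mark at (298,272), and the red line running to (240,240). The red line is therefore clockwise of the mark by about 60°. Next I'll measure these by triangulation.

```bash
cat > meas.py <<'E'
from h import *
import sys
def masks(c,roi):
    x0,y0,x1,y1=roi; im=c['color'][y0:y1,x0:x1]
    hsv=cv2.cvtColor(im,cv2.COLOR_RGB2HSV); h,s,v=[hsv[...,i].astype(int) for i in range(3)]
    red=((h<6)|(h>172))&(s>150)&(v>80)
    return red
def cents(m,roi):
    ys,xs=np.nonzero(m); return np.array([xs.mean()+roi[0],ys.mean()+roi[1]]),len(xs)
E
python3 - <<'E'
from meas import *
t=load('top0');s=load('side0')
def tc(u,v):return [370+(u+.5)/6-.5,150+(v+.5)/6-.5]
def sc(u,v):return [250+(u+.5)/6-.5,270+(v+.5)/6-.5]
pts={'mark':((298,272),(411,303)),'dial':((276,194),(511,210)),'redtip':((240,242),(450,187)),'redin':((283,193),(503,208)),'bar':((352,460),(207,440)),
'legR_body':((352,270),(436,400)),'corner':((212,320),(345,248)),'corner_far':((378,262),(455,392))}
P={}
for k,(a,b) in pts.items():
    p,g=tri(t,tc(*a),s,sc(*b)); P[k]=p; print(k,p.round(4),'gap',round(g,4), 'depth',depth(t,[tc(*a)])[0].round(4),depth(s,[sc(*b)])[0].round(4))
print('red',cents(masks(t,(395,165,435,205)),(395,165,435,205)),cents(masks(s,(310,285,360,335)),(310,285,360,335)))
# chest corners
for k,a in {'c1':(333,179),'c2':(457,130),'c3':(496,217),'c4':(372,270)}.items(): print(k,depth(t,[a])[0].round(4),plane(t,[a],.085)[0].round(4))
d=P['mark']-P['dial'];print(np.degrees(np.arctan2(d[1],d[0])),np.linalg.norm(d[:2]))
d=P['bar']-P['dial'];print(np.degrees(np.arctan2(d[1],d[0])),np.linalg.norm(d[:2]))
E
```

```text
mark [ 0.6    -0.1155  0.1121] gap 0.0002 depth [ 0.6001 -0.1155  0.1122] [ 0.5997 -0.1162  0.113 ]
dial [ 0.6259 -0.104   0.1308] gap 0.0034 depth [ 0.624  -0.1035  0.1319] [ 0.6269 -0.1063  0.1337]
redtip [ 0.6113 -0.0918  0.1281] gap 0.0055 depth [ 0.6091 -0.0926  0.1242] [ 0.6126 -0.0977  0.1351]
redin [ 0.6245 -0.1054  0.1337] gap 0.0009 depth [ 0.6242 -0.1057  0.1326] [ 0.6251 -0.105   0.1333]
bar [ 0.5402 -0.1374  0.0934] gap 0.0069 depth [ 0.5363 -0.1345  0.1024] [ 0.5427 -0.1453  0.1043]
legR_body [ 0.6023 -0.1381  0.1002] gap 0.0008 depth [ 0.6016 -0.1373  0.1026] [ 0.6023 -0.1396  0.1023]
corner [ 0.5863 -0.0875  0.1029] gap 0.0024 depth [ 0.5858 -0.0891  0.0965] [ 0.5865 -0.0926  0.1092]
corner_far [ 0.6046 -0.1441  0.1108] gap 0.0026 depth [ 0.6055 -0.1499  0.0922] [ 0.6063 -0.1424  0.1085]
red (array([414., 185.]), 19) (array([328.90243902, 302.2195122 ]), 41)
c1 [0.6396 0.0576 0.0855] [0.6397 0.0575 0.085 ]
c2 [ 0.7428 -0.2142  0.0833] [ 0.7424 -0.2135  0.085 ]
c3 [ 0.5538 -0.2897  0.0843] [ 0.5538 -0.2893  0.085 ]
c4 [ 0.4492 -0.0186  0.0829] [ 0.4492 -0.0182  0.085 ]
-156.05768668559094 0.028323163646467746
-158.68755298154346 0.09199140506691865
```

Checks agree:
- Lid z is 85 mm, dial top is about 133 mm, and dial-to-mark distance is about 28 mm.
- Chest yaw is about 21.4°. The lock origin worked out from the chest corners is (0.624,-0.105), which matches the dial.
- The red line is about 64° clockwise of the mark, which is 2 notches.

Now I'll approach.

Call:
move_arm(
  deltas=[
    {"travel": [-0.02,-0.032,0],"delta_rot": [0,0,0],"fingers": -0.4},
    {"travel": [-0.025,-0.04,0],"delta_rot": [0,0,0],"fingers": -0.4},
    {"travel": [-0.025,-0.04,0],"delta_rot": [0,0,0],"fingers": -0.4},
    {"travel": [-0.025,-0.04,0],"delta_rot": [0,0,0],"fingers": -0.4},
    {"travel": [-0.025,-0.04,0],"delta_rot": [0,0,0],"fingers": -0.4},
    {"travel": [-0.025,-0.04,0],"delta_rot": [0,0,0],"fingers": -0.4},
    {"travel": [-0.025,-0.04,0],"delta_rot": [0,0,0],"fingers": -0.4},
    {"travel": [-0.025,-0.04,0],"delta_rot": [0,0,0],"fingers": -0.4},
  ],
  grip_force=40,
)

```text
t: 1.1
ee_pos: [0.4437, -0.327, 0.2308]
orientation: [[0.326, -0.945, -0.0], [-0.945, -0.326, 0.0], [-0.001, 0.0, -1.0]]
wrist_force: [0.8, -0.5, 0.1]
gripper_width: 0.702
```

```bash
cat > to.py <<'E'
# usage: to.py x y z yaw : remaining delta in tool axes
from h import *
import sys
from scipy.spatial.transform import Rotation as Ro
a=[float(v) for v in sys.argv[1:]]
o=manip.observe(); R=np.array(o['orientation']); p=np.array(o['ee_pos'])
cy,sy=np.cos(np.radians(a[3])),np.sin(np.radians(a[3]))
T=np.array([[cy,sy,0],[sy,-cy,0],[0,0,-1.]])
print('t',o['t'],'p',p.round(4),'yaw',np.degrees(np.arctan2(R[1,0],R[0,0])).round(2),'q',o['q'].round(1),'F',o['wrist_force'].round(2),'T',o['torque'].round(3),'w',round(o['gripper_width'],3))
print('travel in present tool axes',(R.T@(np.array(a[:3])-p)).round(4),'rotvec deg',np.degrees(Ro.from_matrix(R.T@T).as_rotvec()).round(2),'travel in final axes',(T.T@(np.array(a[:3])-p)).round(4))
E
python3 to.py .6245 -.105 .2 -38.6
python3 - <<'E'
from meas import *
t=load('top0');s=load('side0')
# refine: red pixel axes on z=.133, dial dark circle
for c,roi in((t,(395,165,435,205)),(s,(310,285,360,335))):
    m=masks(c,roi); ys,xs=np.nonzero(m); P=plane(c,np.c_[xs+roi[0],ys+roi[1]],.133)[:,:2]
    mu=P.mean(0);u,sv,vt=np.linalg.svd(P-mu);v=vt[0]; v=v*np.sign(v@(mu-[.6245,-.105]))
    d=mu-[.6245,-.105]
    print(mu,'axis',np.degrees(np.arctan2(v[1],v[0])),'from centre',np.degrees(np.arctan2(d[1],d[0])))
E
```

```text
t 1.1 p [ 0.4437 -0.327   0.2308] yaw -70.99 q [-42.   -5.4 107.2   0.   78.2  29. ] F [ 0.82 -0.48  0.07] T [-0.003  0.004 -0.01 ] w 0.702
travel in present tool axes [-0.1511 -0.2432  0.0308] rotvec deg [ 1.000e-02  4.000e-02 -3.239e+01] travel in final axes [ 0.0027 -0.2863  0.0308]
[ 0.6176709  -0.09964062] axis 145.15692884913975 from centre 141.8756784748368
[ 0.61905661 -0.09975593] axis 144.05977155028714 from centre 136.06843941845491
```

Call:
move_arm(
  deltas=[
    {"travel": [-0.025,-0.04,0],"delta_rot": [0,0,0],"fingers": -0.4},
    {"travel": [-0.025,-0.04,0],"delta_rot": [0,0,0],"fingers": -0.4},
    {"travel": [-0.025,-0.04,0],"delta_rot": [0,0,0],"fingers": -0.4},
    {"travel": [-0.025,-0.04,0],"delta_rot": [0,0,0],"fingers": -0.4},
    {"travel": [-0.025,-0.04,0],"delta_rot": [0,0,0],"fingers": -0.4},
    {"travel": [-0.025,-0.04,0],"delta_rot": [0,0,0],"fingers": -0.4},
    {"travel": [0,0,0.015],"delta_rot": [0,0,-8.1],"fingers": -0.4},
    {"travel": [0,0,0.015],"delta_rot": [0,0,-8.1],"fingers": -0.4},
  ],
)

```text
t: 2.1
ee_pos: [0.6214, -0.1077, 0.2004]
orientation: [[0.582, -0.813, -0.001], [-0.813, -0.582, 0.0], [-0.001, 0.001, -1.0]]
wrist_force: [-0.6, 0.6, -0.2]
gripper_width: 0.701
```

Call:
move_arm(
  deltas=[
    {"travel": [0,0,0.01],"delta_rot": [0,0,-8.1],"fingers": -0.4},
    {"travel": [0,0,0],"delta_rot": [0,0,-8.1],"fingers": -0.4},
    {"travel": [0,0,0],"delta_rot": [0,0,0],"fingers": -0.4},
    {"travel": [0,0,0],"delta_rot": [0,0,0],"fingers": -0.4},
    {"travel": [0,0,0],"delta_rot": [0,0,0],"fingers": -0.4},
    {"travel": [0,0,0],"delta_rot": [0,0,0],"fingers": -0.4},
    {"travel": [0,0,0],"delta_rot": [0,0,0],"fingers": -0.4},
    {"travel": [0,0,0],"delta_rot": [0,0,0],"fingers": -0.4},
  ],
)

```text
t: 3.1
ee_pos: [0.6212, -0.1086, 0.1914]
orientation: [[0.782, -0.624, 0.0], [-0.624, -0.782, 0.0], [0.0, -0.0, -1.0]]
wrist_force: [0.2, -0.2, 0.3]
gripper_width: 0.701
```

```bash
python3 to.py .6245 -.105 .116 -38.6
python3 - <<'E'
from h import *
c=snap('side','side1'); a=c['color'][210:370,230:430,::-1]; cv2.imwrite('pics/side1c.png',cv2.resize(a,None,fx=3.75,fy=3.75,interpolation=cv2.INTER_CUBIC))
E
```

```text
t 3.1 p [ 0.6212 -0.1086  0.1914] yaw -38.6 q [-14.8   6.3  99.4   0.   74.4  23.8] F [ 0.17 -0.24  0.31] T [ 0.035  0.03  -0.038] w 0.701
travel in present tool axes [ 0.0003 -0.0048  0.0754] rotvec deg [-0. -0.  0.] travel in final axes [ 0.0003 -0.0048  0.0754]
```

View pics/side1c.png

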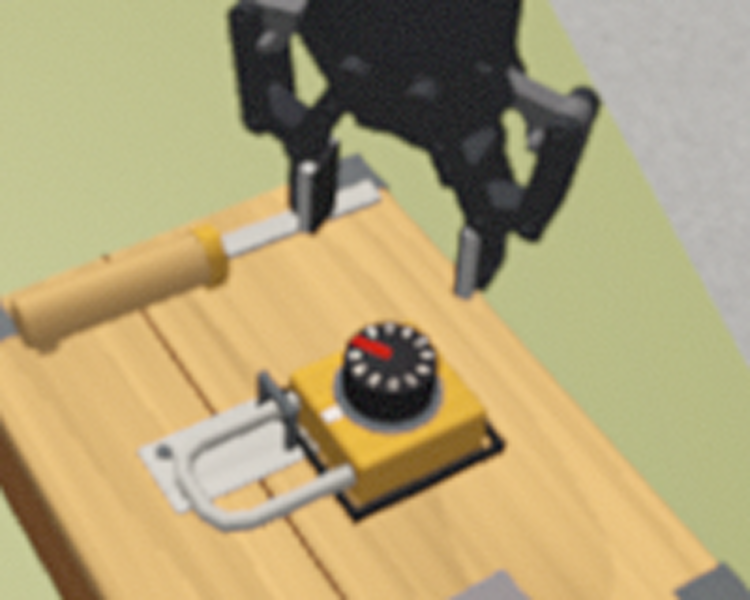

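The open gripper is above and straddling the dial, whose centre is at crop (390,350). I'll descend, correcting -4.8 mm along tool y, and then grip.

Call:
move_arm(
  deltas=[
    {"travel": [0,-0.0048,0.01],"delta_rot": [0,0,0],"fingers": -0.4},
    {"travel": [0,0,0.015],"delta_rot": [0,0,0],"fingers": -0.4},
    {"travel": [0,0,0.015],"delta_rot": [0,0,0],"fingers": -0.4},
    {"travel": [0,0,0.015],"delta_rot": [0,0,0],"fingers": -0.4},
    {"travel": [0,0,0.01],"delta_rot": [0,0,0],"fingers": -0.4},
    {"travel": [0,0,0.01],"delta_rot": [0,0,0],"fingers": -0.4},
    {"travel": [0,0,0],"delta_rot": [0,0,0],"fingers": -0.4},
    {"travel": [0,0,0],"delta_rot": [0,0,0],"fingers": -0.4},
  ],
)

```text
t: 4.15
ee_pos: [0.6246, -0.1049, 0.1169]
orientation: [[0.782, -0.624, 0.001], [-0.624, -0.782, -0.0], [0.001, -0.0, -1.0]]
wrist_force: [-0.7, 0.8, -0.3]
gripper_width: 0.699
```

Call:
move_arm(
  deltas=[
    {"travel": [0,0,0],"delta_rot": [0,0,0],"fingers": -0.2},
    {"travel": [0,0,0],"delta_rot": [0,0,0],"fingers": 0.0},
    {"travel": [0,0,0],"delta_rot": [0,0,0],"fingers": 0.2},
    {"travel": [0,0,0],"delta_rot": [0,0,0],"fingers": 0.3},
    {"travel": [0,0,0],"delta_rot": [0,0,0],"fingers": 0.4},
    {"travel": [0,0,0],"delta_rot": [0,0,0],"fingers": 0.4},
    {"travel": [0,0,0],"delta_rot": [0,0,0],"fingers": 0.4},
    {"travel": [0,0,0],"delta_rot": [0,0,0],"fingers": 0.4},
  ],
)

```text
t: 5.15
ee_pos: [0.6251, -0.1052, 0.1175]
orientation: [[0.782, -0.624, 0.002], [-0.624, -0.782, -0.001], [0.002, -0.001, -1.0]]
wrist_force: [1.6, -2.4, 4.8]
gripper_width: 0.451
```

```bash
python3 to.py .6245 -.105 .116 -38.6
python3 - <<'E'
from h import *
c=snap('side','side2'); a=c['color'][230:370,230:400,::-1]; cv2.imwrite('pics/side2c.png',cv2.resize(a,None,fx=4,fy=4,interpolation=cv2.INTER_CUBIC))
E
```

```text
t 5.15 p [ 0.6251 -0.1052  0.1175] yaw -38.59 q [-14.4  10.4 102.3  -0.   67.2  24.2] F [ 1.58 -2.36  4.78] T [-0.375 -0.331  0.027] w 0.451
travel in present tool axes [-0.0006  0.0002  0.0015] rotvec deg [-0.04 -0.14  0.01] travel in final axes [-0.0006  0.0002  0.0015]
```

View pics/side2c.png

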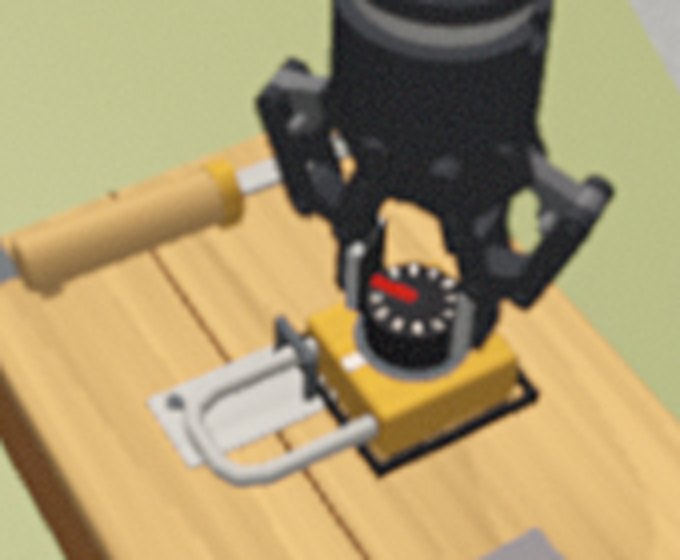

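Gripped across the dial; the 38 mm opening fits the 40 mm diameter. First notch: 30° counter-clockwise, which is -z for the tool.

Call:
move_arm(
  deltas=[
    {"travel": [0,0,0],"delta_rot": [0,0,-6],"fingers": 0.4},
    {"travel": [0,0,0],"delta_rot": [0,0,-6],"fingers": 0.4},
    {"travel": [0,0,0],"delta_rot": [0,0,-6],"fingers": 0.4},
    {"travel": [0,0,0],"delta_rot": [0,0,-6],"fingers": 0.4},
    {"travel": [0,0,0],"delta_rot": [0,0,-6],"fingers": 0.4},
    {"travel": [0,0,0],"delta_rot": [0,0,0],"fingers": 0.4},
    {"travel": [0,0,0],"delta_rot": [0,0,0],"fingers": 0.4},
    {"travel": [0,0,0],"delta_rot": [0,0,0],"fingers": 0.4},
  ],
)

```text
t: 6.2
ee_pos: [0.6245, -0.1049, 0.1175]
orientation: [[0.989, -0.149, 0.001], [-0.149, -0.989, -0.0], [0.001, 0.0, -1.0]]
wrist_force: [-0.4, -1.0, 6.8]
gripper_width: 0.448
```

```bash
python3 to.py .6245 -.105 .116 21.4
python3 - <<'E'
from h import *
c=snap('side','side3'); a=c['color'][230:370,230:400,::-1]; cv2.imwrite('pics/side3c.png',cv2.resize(a,None,fx=4,fy=4,interpolation=cv2.INTER_CUBIC))
E
```

```text
t 6.2 p [ 0.6245 -0.1049  0.1175] yaw -8.58 q [-14.4  10.4 102.3  -0.   67.3  -5.8] F [-0.39 -0.95  6.77] T [-0.234  0.035  0.028] w 0.448
travel in present tool axes [0.     0.0001 0.0015] rotvec deg [ 2.000e-02 -4.000e-02 -2.998e+01] travel in final axes [-0.      0.0001  0.0015]
```

View pics/side3c.png

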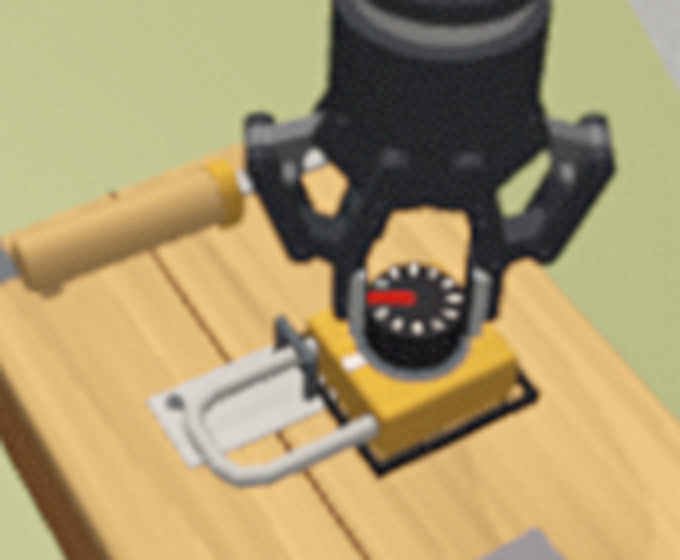

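The red line moved one notch and now points at crop (370,297). Second notch.

Call:
move_arm(
  deltas=[
    {"travel": [0,0,0],"delta_rot": [0,0,-6],"fingers": 0.4},
    {"travel": [0,0,0],"delta_rot": [0,0,-6],"fingers": 0.4},
    {"travel": [0,0,0],"delta_rot": [0,0,-6],"fingers": 0.4},
    {"travel": [0,0,0],"delta_rot": [0,0,-6],"fingers": 0.4},
    {"travel": [0,0,0],"delta_rot": [0,0,-6],"fingers": 0.4},
    {"travel": [0,0,0],"delta_rot": [0,0,0],"fingers": 0.4},
    {"travel": [0,0,0],"delta_rot": [0,0,0],"fingers": 0.4},
    {"travel": [0,0,0],"delta_rot": [0,0,0],"fingers": 0.4},
  ],
)

```text
t: 7.25
ee_pos: [0.6245, -0.1052, 0.1174]
orientation: [[0.931, 0.366, 0.001], [0.366, -0.931, -0.001], [0.0, 0.001, -1.0]]
wrist_force: [0.1, -1.0, 7.1]
gripper_width: 0.449
```

```bash
python3 to.py .6245 -.105 .116 21.4
python3 - <<'E'
from h import *
c=snap('side','side4'); a=c['color'][230:370,230:400,::-1]; cv2.imwrite('pics/side4c.png',cv2.resize(a,None,fx=4,fy=4,interpolation=cv2.INTER_CUBIC))
E
```

```text
t 7.25 p [ 0.6245 -0.1052  0.1174] yaw 21.44 q [-14.4  10.4 102.3  -0.   67.3 -35.8] F [ 0.11 -1.05  7.07] T [-0.296  0.065  0.186] w 0.449
travel in present tool axes [ 0.     -0.0002  0.0014] rotvec deg [ 0.06 -0.02  0.04] travel in final axes [ 0.     -0.0002  0.0014]
```

View pics/side4c.png

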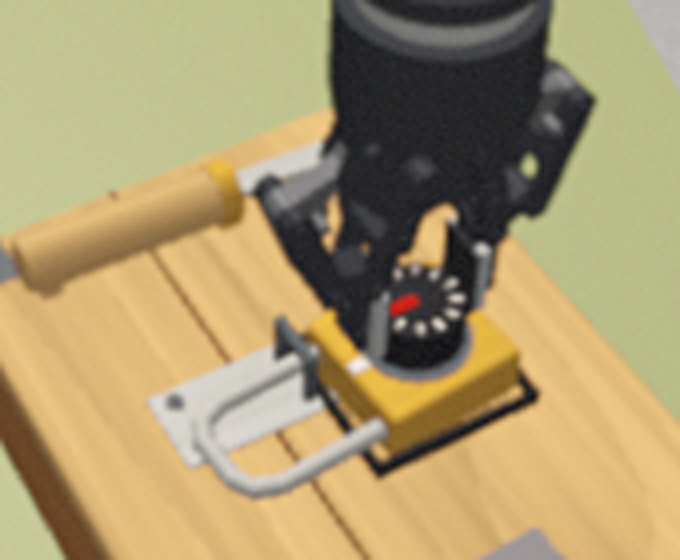

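The body has twisted slightly with the dial and the torque is 0.19 N m. I'll add 6° so the click completes, then open and look.

Call:
move_arm(
  deltas=[
    {"travel": [0,0,0],"delta_rot": [0,0,-3],"fingers": 0.4},
    {"travel": [0,0,0],"delta_rot": [0,0,-3],"fingers": 0.4},
    {"travel": [0,0,0],"delta_rot": [0,0,0],"fingers": 0.4},
    {"travel": [0,0,0],"delta_rot": [0,0,0],"fingers": 0.4},
    {"travel": [0,0,0],"delta_rot": [0,0,0],"fingers": 0.0},
    {"travel": [0,0,0],"delta_rot": [0,0,0],"fingers": -0.4},
    {"travel": [0,0,0],"delta_rot": [0,0,0],"fingers": -0.4},
    {"travel": [0,0,0],"delta_rot": [0,0,0],"fingers": -0.4},
  ],
)

```text
t: 8.3
ee_pos: [0.6239, -0.1046, 0.1158]
orientation: [[0.888, 0.46, -0.001], [0.46, -0.888, 0.0], [-0.001, -0.001, -1.0]]
wrist_force: [0.7, 0.8, -0.4]
gripper_width: 0.7
```

Call:
move_arm(
  deltas=[
    {"travel": [0,0,-0.02],"delta_rot": [0,0,0],"fingers": -0.4},
    {"travel": [0,0,-0.02],"delta_rot": [0,0,0],"fingers": -0.4},
    {"travel": [-0.03,0,-0.02],"delta_rot": [0,0,0],"fingers": -0.3},
    {"travel": [-0.03,0,0],"delta_rot": [0,0,0],"fingers": -0.1},
    {"travel": [-0.03,0,0],"delta_rot": [0,0,0],"fingers": 0.1},
    {"travel": [0,0,0],"delta_rot": [0,0,6],"fingers": 0.3},
    {"travel": [0,0,0],"delta_rot": [0,0,0],"fingers": 0.3},
    {"travel": [0,0,0],"delta_rot": [0,0,0],"fingers": 0.3},
  ],
)

```text
t: 9.3
ee_pos: [0.5449, -0.1463, 0.1776]
orientation: [[0.93, 0.367, 0.002], [0.367, -0.93, -0.001], [0.001, 0.001, -1.0]]
wrist_force: [-1.1, 0.2, -0.4]
gripper_width: 0.349
```

```bash
python3 to.py .539 -.1385 .15 21.4
python3 - <<'E'
from h import *
c=snap('side','side5'); a=c['color'][230:370,230:400,::-1]; A=cv2.resize(a,None,fx=4.2,fy=4.2,interpolation=cv2.INTER_CUBIC);cv2.imwrite('pics/side5c.png',A)
c=snap('top','top5'); a=c['color'][150:250,370:500,::-1]; A=cv2.resize(a,None,fx=6,fy=6,interpolation=cv2.INTER_CUBIC);cv2.imwrite('pics/top5c.png',A)
E
```

```text
t 9.3 p [ 0.5449 -0.1463  0.1776] yaw 21.51 q [-20.5  -1.5 108.7   0.   72.6 -42. ] F [-1.06  0.2  -0.36] T [-0.022  0.005 -0.033] w 0.349
travel in present tool axes [-0.0027 -0.0095  0.0276] rotvec deg [ 0.07 -0.08  0.11] travel in final axes [-0.0027 -0.0094  0.0276]
```

View pics/side5c.png

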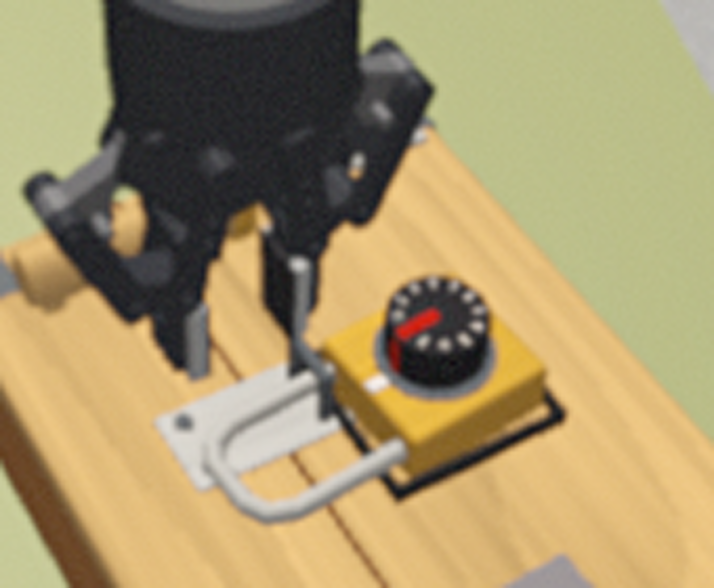

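View pics/top5c.png

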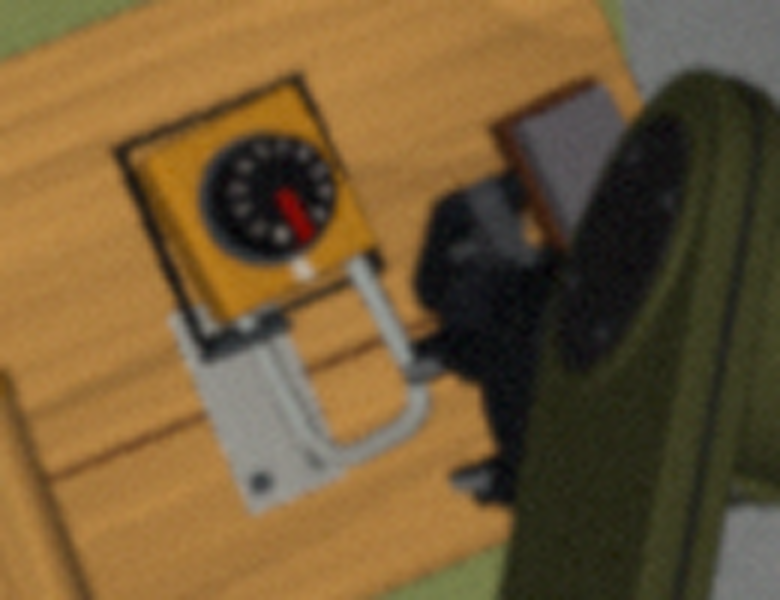

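Run:
```python
from meas import *
t=load('top5');s=load('side5');t0=load('top0');s0=load('side0')
def tc(u,v):return [370+(u+.5)/6-.5,150+(v+.5)/6-.5]
def sc(u,v):return [230+(u+.5)/4.2-.5,230+(v+.5)/4.2-.5]
def white(c,guess,r=5):
    u,v=map(int,guess);im=c['color'][v-r:v+r+1,u-r:u+r+1].astype(float); w=np.clip(im.min(2)-95,0,None); ys,xs=np.mgrid[-r:r+1,-r:r+1]; w*= (xs**2+ys**2<=r*r); return [u+(w*xs).sum()/w.sum(),v+(w*ys).sum()/w.sum()]
for T,S,a,b in((t,s,tc(302,268),sc(376,382)),(t0,s0,tc(298,272),[250+411/6,270+303/6])):
    p,q=white(T,a,4),white(S,b,4); m,g=tri(T,p,S,q); print('mark',p,q,m.round(4),g)
    for c,roi in((T,(395,165,435,205)),(S,(310,285,360,335))):
        k=masks(c,roi); ys,xs=np.nonzero(k); P=plane(c,np.c_[xs+roi[0],ys+roi[1]],.133)[:,:2]; mu=P.mean(0); print(' red',mu,'mark',np.array(plane(c,[p if c is T else q],.111))[0][:2])
for n,a,b in(('bar',(372,452),(245,508)),('innerbar',(372,440),(250,495)),('legRroot',(360,265),(400,452)),('legRend',(424,392),(268,513))):
    p,g=tri(t,tc(*a),s,sc(*b)); print(n,p.round(4),round(g,4),plane(t,[tc(*a)],.1)[0].round(4),plane(s,[sc(*b)],.1)[0].round(4))
```

```text
mark [np.float64(419.9214285714286), np.float64(194.32142857142858)] [np.float64(319.51472527472527), np.float64(320.63516483516486)] [ 0.6016 -0.117   0.1122] 0.0005981150120076486
 red [ 0.6165234 -0.1097975] mark [ 0.60140081 -0.11727384]
 red [ 0.61451497 -0.11176352] mark [ 0.60208411 -0.11602933]
mark [np.float64(419.1079812206573), np.float64(195.05633802816902)] [np.float64(318.3207547169811), np.float64(319.88539482879105)] [ 0.6    -0.1152  0.1121] 0.0005239470712412596
 red [ 0.6176709  -0.09964062] mark [ 0.59991605 -0.1155081 ]
 red [ 0.61905661 -0.09975593] mark [ 0.60051966 -0.11431448]
bar [ 0.544 -0.147  0.086] 0.0085 [ 0.539  -0.1424  0.1   ] [ 0.5469 -0.1568  0.1   ]
innerbar [ 0.547  -0.1454  0.0914] 0.0067 [ 0.5431 -0.1426  0.1   ] [ 0.5495 -0.1515  0.1   ]
legRroot [ 0.6048 -0.1409  0.1007] 0.0026 [ 0.6036 -0.141   0.1   ] [ 0.6063 -0.1403  0.1   ]
legRend [ 0.5569 -0.161   0.1015] 0.0046 [ 0.5593 -0.1617  0.1   ] [ 0.5547 -0.16    0.1   ]
```

The red line and white mark now lie on one ray from the dial axis, at about 27°. The body has twisted to about 26.5° yaw, within its 0.1 rad, and the bar is at about (0.543,-0.146). Next I'll align to the lock's actual axis and lower the fingers around the bar.

Call:
move_arm(
  deltas=[
    {"travel": [-0.001,0,0.01],"delta_rot": [0,0,-5],"fingers": 0.3},
    {"travel": [0,0,0.015],"delta_rot": [0,0,0],"fingers": 0.3},
    {"travel": [0,0,0.015],"delta_rot": [0,0,0],"fingers": 0.3},
    {"travel": [0,0,0.015],"delta_rot": [0,0,0],"fingers": 0.3},
    {"travel": [0,0,0],"delta_rot": [0,0,0],"fingers": 0.3},
    {"travel": [0,0,0],"delta_rot": [0,0,0],"fingers": 0.3},
    {"travel": [0,0,0],"delta_rot": [0,0,0],"fingers": 0.3},
    {"travel": [0,0,0],"delta_rot": [0,0,0],"fingers": 0.3},
  ],
)

```text
t: 10.4
ee_pos: [0.5438, -0.1468, 0.122]
orientation: [[0.896, 0.445, 0.001], [0.445, -0.896, -0.0], [0.001, 0.001, -1.0]]
wrist_force: [-0.7, 0.4, 0.2]
gripper_width: 0.351
```

```bash
python3 to.py .543 -.146 .0915 26.5
python3 - <<'E'
from h import *
c=snap('side','side6'); a=c['color'][230:370,230:400,::-1]; A=cv2.resize(a,None,fx=4.2,fy=4.2,interpolation=cv2.INTER_CUBIC);cv2.imwrite('pics/side6c.png',A)
E
```

```text
t 10.4 p [ 0.5438 -0.1468  0.122 ] yaw 26.41 q [-20.6   1.5 111.4   0.   67.  -47. ] F [-0.72  0.42  0.19] T [-0.003  0.015  0.01 ] w 0.351
travel in present tool axes [-0.0004 -0.001   0.0305] rotvec deg [ 0.05 -0.05 -0.09] travel in final axes [-0.0004 -0.001   0.0305]
```

View pics/side6c.png

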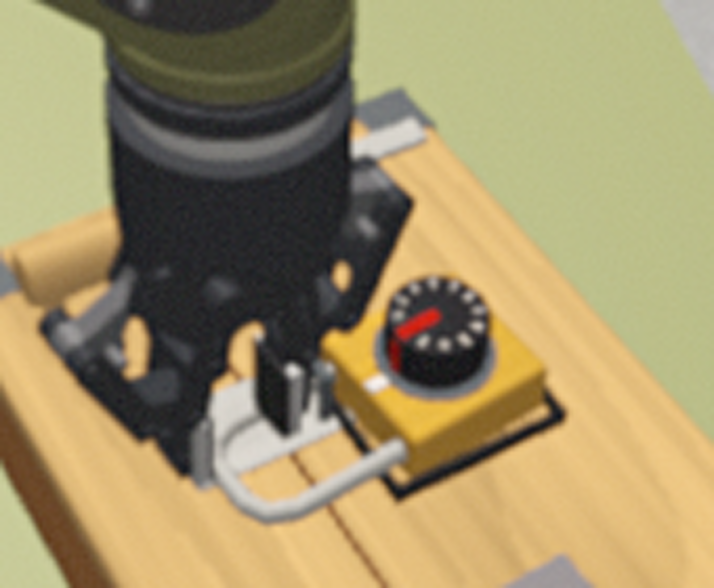

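The fingers straddle the cross bar, with the inner one between the staple and the bar. Lowering and gripping.

Call:
move_arm(
  deltas=[
    {"travel": [0,-0.001,0.01],"delta_rot": [0,0,0],"fingers": 0.3},
    {"travel": [0,0,0.01],"delta_rot": [0,0,0],"fingers": 0.3},
    {"travel": [0,0,0.01],"delta_rot": [0,0,0],"fingers": 0.3},
    {"travel": [0,0,0],"delta_rot": [0,0,0],"fingers": 0.3},
    {"travel": [0,0,0],"delta_rot": [0,0,0],"fingers": 0.5},
    {"travel": [0,0,0],"delta_rot": [0,0,0],"fingers": 0.8},
    {"travel": [0,0,0],"delta_rot": [0,0,0],"fingers": 1.0},
    {"travel": [0,0,0],"delta_rot": [0,0,0],"fingers": 1.0},
  ],
  grip_force=30,
)

```text
t: 11.45
ee_pos: [0.5426, -0.1461, 0.0917]
orientation: [[0.896, 0.445, -0.001], [0.445, -0.896, -0.001], [-0.001, 0.0, -1.0]]
wrist_force: [-4.4, -2.8, 2.9]
gripper_width: 0.076
```

```bash
python3 to.py .543 -.146 .0915 26.5
python3 - <<'E'
from h import *
c=snap('side','side7'); a=c['color'][230:370,230:400,::-1]; A=cv2.resize(a,None,fx=4.2,fy=4.2,interpolation=cv2.INTER_CUBIC);cv2.imwrite('pics/side7c.png',A)
E
```

```text
t 11.45 p [ 0.5426 -0.1461  0.0917] yaw 26.4 q [-2.050e+01  3.500e+00  1.126e+02 -1.000e-01  6.400e+01 -4.690e+01] F [-4.41 -2.81  2.87] T [-0.349  0.718 -0.097] w 0.076
travel in present tool axes [0.0004 0.0001 0.0002] rotvec deg [ 0.01  0.06 -0.1 ] travel in final axes [0.0004 0.0001 0.0002]
```

View pics/side7c.png

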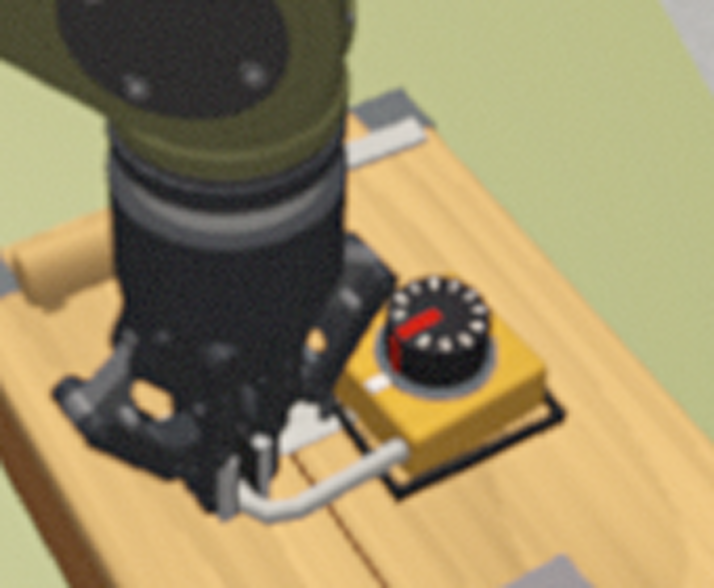

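The bar is gripped; the 6.5 mm reading is an offset similar to the one on the dial. Pulling straight along tool -x.

Call:
move_arm(
  deltas=[
    {"travel": [-0.003,0,0],"delta_rot": [0,0,0],"fingers": 1.0},
    {"travel": [-0.004,0,0],"delta_rot": [0,0,0],"fingers": 1.0},
    {"travel": [-0.004,0,0],"delta_rot": [0,0,0],"fingers": 1.0},
    {"travel": [-0.004,0,0],"delta_rot": [0,0,0],"fingers": 1.0},
    {"travel": [-0.004,0,0],"delta_rot": [0,0,0],"fingers": 1.0},
    {"travel": [-0.004,0,0],"delta_rot": [0,0,0],"fingers": 1.0},
    {"travel": [-0.003,0,0],"delta_rot": [0,0,0],"fingers": 1.0},
    {"travel": [0,0,0],"delta_rot": [0,0,0],"fingers": 1.0},
  ],
)

```text
t: 12.5
ee_pos: [0.5193, -0.1576, 0.0913]
orientation: [[0.896, 0.445, -0.001], [0.445, -0.896, -0.001], [-0.001, 0.0, -1.0]]
wrist_force: [-0.2, -1.9, 0.8]
gripper_width: 0.073
```

```bash
python3 to.py .543 -.146 .0915 26.5
python3 - <<'E'
from h import *
c=snap('side','side8'); a=c['color'][230:370,230:400,::-1]; A=cv2.resize(a,None,fx=4.2,fy=4.2,interpolation=cv2.INTER_CUBIC);cv2.imwrite('pics/side8c.png',A)
E
```

```text
t 12.5 p [ 0.5193 -0.1576  0.0913] yaw 26.4 q [-22.5   1.1 115.1  -0.   63.8 -48.9] F [-0.21 -1.85  0.83] T [-0.277 -0.17  -0.169] w 0.073
travel in present tool axes [ 0.0264  0.0002 -0.0002] rotvec deg [ 0.01  0.04 -0.1 ] travel in final axes [ 0.0264  0.0002 -0.0002]
```

View pics/side8c.png

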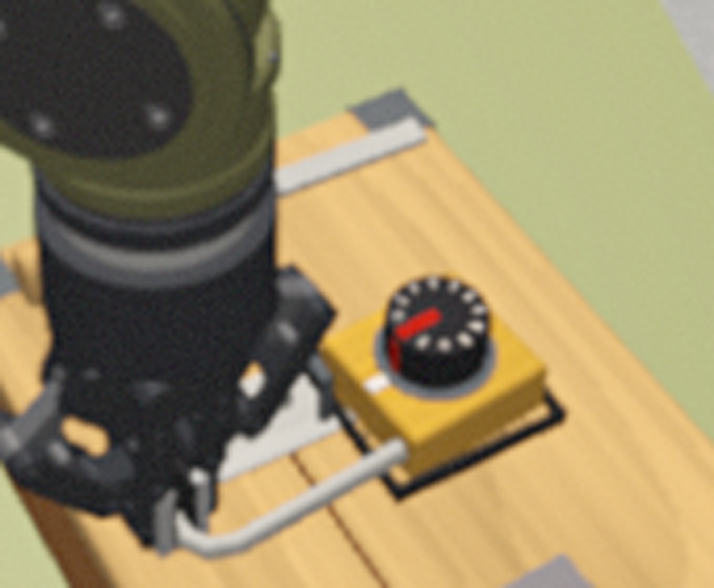

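The shackle slides out and the body stays put. I'll continue gently to the stop.

Call:
move_arm(
  deltas=[
    {"travel": [-0.001,0,0],"delta_rot": [0,0,0],"fingers": 1.0},
    {"travel": [-0.001,0,0],"delta_rot": [0,0,0],"fingers": 1.0},
    {"travel": [-0.001,0,0],"delta_rot": [0,0,0],"fingers": 1.0},
    {"travel": [-0.001,0,0],"delta_rot": [0,0,0],"fingers": 1.0},
    {"travel": [-0.001,0,0],"delta_rot": [0,0,0],"fingers": 1.0},
    {"travel": [-0.001,0,0],"delta_rot": [0,0,0],"fingers": 1.0},
    {"travel": [0,0,0],"delta_rot": [0,0,0],"fingers": 1.0},
    {"travel": [0,0,0],"delta_rot": [0,0,0],"fingers": 1.0},
  ],
)

```text
t: 13.55
ee_pos: [0.5144, -0.1597, 0.0914]
orientation: [[0.896, 0.445, 0.0], [0.445, -0.896, 0.0], [0.0, -0.0, -1.0]]
wrist_force: [3.6, 1.3, 0.9]
gripper_width: 0.079
```

```bash
python3 to.py .543 -.146 .0915 26.5
python3 - <<'E'
from h import *
c=snap('side','side9'); a=c['color'][230:370,230:400,::-1]; A=cv2.resize(a,None,fx=4.2,fy=4.2,interpolation=cv2.INTER_CUBIC);cv2.imwrite('pics/side9c.png',A)
E
```

```text
t 13.55 p [ 0.5144 -0.1597  0.0914] yaw 26.41 q [-23.    0.6 115.6   0.   63.8 -49.4] F [3.55 1.33 0.91] T [ 0.214 -0.663 -0.168] w 0.079
travel in present tool axes [ 0.0317  0.0005 -0.0001] rotvec deg [-0.02 -0.02 -0.09] travel in final axes [ 0.0317  0.0005 -0.0001]
```

View pics/side9c.png

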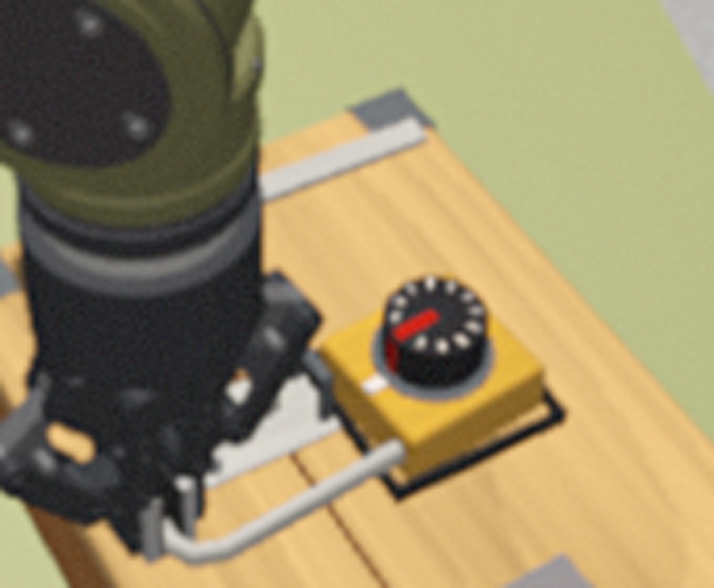

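The body now moves about 1 mm with the shackle, so it is at its stop. One more small pull to confirm, then open and lift off.

Call:
move_arm(
  deltas=[
    {"travel": [-0.001,0,0],"delta_rot": [0,0,0],"fingers": 1.0},
    {"travel": [-0.001,0,0],"delta_rot": [0,0,0],"fingers": 1.0},
    {"travel": [0,0,0],"delta_rot": [0,0,0],"fingers": 1.0},
    {"travel": [0,0,0],"delta_rot": [0,0,0],"fingers": 0.6},
    {"travel": [0,0,0],"delta_rot": [0,0,0],"fingers": 0.3},
    {"travel": [0,0,0],"delta_rot": [0,0,0],"fingers": 0.3},
    {"travel": [0,0,-0.01],"delta_rot": [0,0,0],"fingers": 0.3},
    {"travel": [0,0,-0.02],"delta_rot": [0,0,0],"fingers": 0.3},
  ],
)

```text
t: 14.6
ee_pos: [0.5118, -0.1607, 0.1216]
orientation: [[0.896, 0.445, -0.002], [0.445, -0.896, 0.001], [-0.001, -0.001, -1.0]]
wrist_force: [0.2, -0.5, 0.5]
gripper_width: 0.35
```

Call:
move_arm(
  deltas=[
    {"travel": [0,0,-0.03],"delta_rot": [0,0,0],"fingers": -0.2},
    {"travel": [0,0,-0.03],"delta_rot": [0,0,10],"fingers": -1},
    {"travel": [0,0,-0.02],"delta_rot": [0,0,10],"fingers": -1},
    {"travel": [0,0,0],"delta_rot": [0,0,10],"fingers": -1},
    {"travel": [0,0,0],"delta_rot": [0,0,10],"fingers": -1},
    {"travel": [0,0,0],"delta_rot": [0,0,10],"fingers": -1},
    {"travel": [0,0,0],"delta_rot": [0,0,10],"fingers": -1},
    {"travel": [0,0,0],"delta_rot": [0,0,10],"fingers": -1},
  ],
)

```text
t: 15.6
ee_pos: [0.5129, -0.161, 0.2034]
orientation: [[0.72, -0.694, 0.002], [-0.694, -0.72, -0.001], [0.002, -0.001, -1.0]]
wrist_force: [0.1, -0.1, 0.5]
gripper_width: 1.001
```

```bash
python3 to.py .625 -.106 .2 -63.5
python3 - <<'E'
from h import *
c=snap('side','side10'); a=c['color'][230:370,230:400,::-1]; A=cv2.resize(a,None,fx=4.2,fy=4.2,interpolation=cv2.INTER_CUBIC);cv2.imwrite('pics/side10c.png',A)
c=snap('top','top10'); a=c['color'][150:250,370:500,::-1]; A=cv2.resize(a,None,fx=6,fy=6,interpolation=cv2.INTER_CUBIC);cv2.imwrite('pics/top10c.png',A)
E
```

```text
t 15.6 p [ 0.5129 -0.161   0.2034] yaw -43.92 q [-23.2  -6.2 110.6  -0.   75.4  20.8] F [ 0.11 -0.12  0.52] T [ 0.025  0.005 -0.012] w 1.001
travel in present tool axes [ 0.0426 -0.1174  0.0036] rotvec deg [-0.06 -0.12 19.58] travel in final axes [ 0.0008 -0.1249  0.0034]
```

View pics/side10c.png

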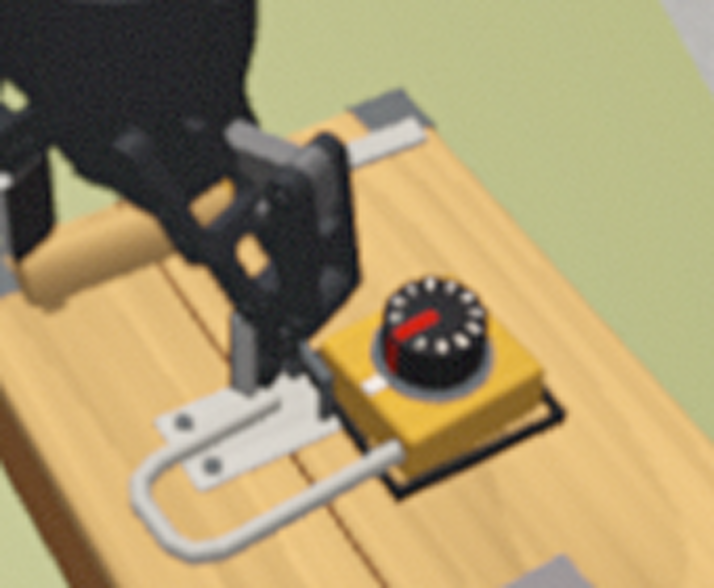

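View pics/top10c.png

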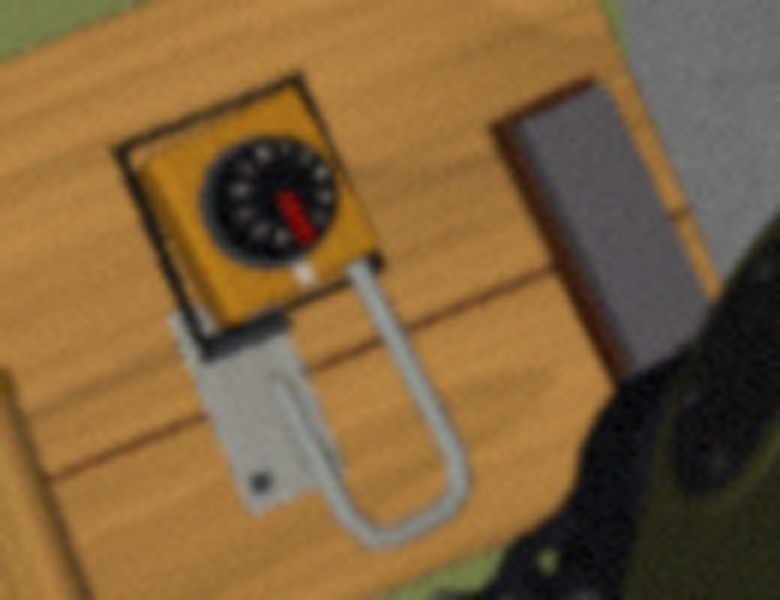

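The shackle is fully out, with its short leg's tip at top crop (280,378), clear of the staple, and the red line still at the mark. I'll measure the body pose before gripping.

Run:
```python
from meas import *
t=load('top10');s=load('side10')
def tc(u,v):return [370+(u+.5)/6-.5,150+(v+.5)/6-.5]
def sc(u,v):return [230+(u+.5)/4.2-.5,230+(v+.5)/4.2-.5]
def white(c,guess,r=4):
    u,v=map(int,guess);im=c['color'][v-r:v+r+1,u-r:u+r+1].astype(float); w=np.clip(im.min(2)-95,0,None); ys,xs=np.mgrid[-r:r+1,-r:r+1]; w*= (xs**2+ys**2<=r*r); return [u+(w*xs).sum()/w.sum(),v+(w*ys).sum()/w.sum()]
m,g=tri(t,white(t,tc(303,270)),s,white(s,sc(374,383)));print('mark',m.round(4),g)
# dial top face circle by eye: top centre, side centre
d,g=tri(t,tc(281,194),s,sc(435,315));print('dial',d.round(4),g)
e=d-m;print('yaw',np.degrees(np.arctan2(e[1],e[0])),np.linalg.norm(e[:2]))
# long leg direction
a,g=tri(t,tc(362,270),s,sc(396,450));b,g2=tri(t,tc(440,430),s,sc(240,541));print(a,b,g,g2)
A=plane(t,[tc(362,270),tc(447,440)],.099);f=A[0]-A[1];print('leg yaw top',np.degrees(np.arctan2(f[1],f[0])))
A=plane(s,[sc(390,453),sc(250,535)],.1);f=A[0]-A[1];print('leg yaw side',np.degrees(np.arctan2(f[1],f[0])))
for y in(24,26): print(y,m[:2]+.027*np.array([np.cos(np.radians(y)),np.sin(np.radians(y))]))
```

```text
mark [ 0.6003 -0.1173  0.1123] 0.0008828057159276649
dial [ 0.6243 -0.1051  0.1325] 0.0008585810387702355
yaw 26.94470024349126 0.02695865455776713
[ 0.60306776 -0.1410309   0.10240077] [ 0.54495579 -0.16790446  0.09640846] 0.0029588650512605555 0.00268641118293373
leg yaw top 24.85906678258549
leg yaw side 26.872274309374212
24 [ 0.62496537 -0.10629357]
26 [ 0.62456708 -0.10543943]
```

Call:
move_arm(
  deltas=[
    {"travel": [0,0,0],"delta_rot": [0,0,10],"fingers": -1},
    {"travel": [0,0,0],"delta_rot": [0,0,10],"fingers": -1},
    {"travel": [0,-0.029,0],"delta_rot": [0,0,0],"fingers": -1},
    {"travel": [0,-0.029,0],"delta_rot": [0,0,0],"fingers": -1},
    {"travel": [0,-0.029,0],"delta_rot": [0,0,0],"fingers": -1},
    {"travel": [0,-0.029,0],"delta_rot": [0,0,0],"fingers": -1},
    {"travel": [0,0,0],"delta_rot": [0,0,0],"fingers": -1},
    {"travel": [0,0,0],"delta_rot": [0,0,0],"fingers": -1},
  ],
  grip_force=80,
)

```text
t: 16.7
ee_pos: [0.6161, -0.1094, 0.2018]
orientation: [[0.446, -0.895, -0.0], [-0.895, -0.446, -0.0], [0.0, 0.0, -1.0]]
wrist_force: [-1.1, 1.0, -0.4]
gripper_width: 0.997
```

```bash
python3 to.py .6173 -.109 .13 -64
python3 to.py .6173 -.109 .0905 -64
```

```text
t 16.7 p [ 0.6161 -0.1094  0.2018] yaw -63.5 q [-15.    5.2  99.5  -0.   75.3  48.5] F [-1.07  1.02 -0.4 ] T [-0.041  0.015  0.   ] w 0.997
travel in present tool axes [ 0.0001 -0.0013  0.0718] rotvec deg [ 0.01 -0.02  0.5 ] travel in final axes [ 0.0002 -0.0013  0.0718]
t 16.7 p [ 0.6161 -0.1094  0.2018] yaw -63.5 q [-15.    5.2  99.5  -0.   75.3  48.5] F [-1.07  1.02 -0.4 ] T [-0.041  0.015  0.   ] w 0.997
travel in present tool axes [ 1.000e-04 -1.300e-03  1.113e-01] rotvec deg [ 0.01 -0.02  0.5 ] travel in final axes [ 0.0002 -0.0013  0.1113]
```

Call:
move_arm(
  deltas=[
    {"travel": [0,-0.001,0.015],"delta_rot": [0,0,0.5],"fingers": -1},
    {"travel": [0,0,0.02],"delta_rot": [0,0,0],"fingers": -1},
    {"travel": [0,0,0.02],"delta_rot": [0,0,0],"fingers": -1},
    {"travel": [0,0,0.02],"delta_rot": [0,0,0],"fingers": -1},
    {"travel": [0,0,0.016],"delta_rot": [0,0,0],"fingers": -1},
    {"travel": [0,0,0.01],"delta_rot": [0,0,0],"fingers": -1},
    {"travel": [0,0,0],"delta_rot": [0,0,0],"fingers": -1},
    {"travel": [0,0,0],"delta_rot": [0,0,0],"fingers": -1},
  ],
)

```text
t: 17.7
ee_pos: [0.6179, -0.1089, 0.1012]
orientation: [[0.437, -0.899, 0.001], [-0.899, -0.437, -0.0], [0.001, -0.001, -1.0]]
wrist_force: [0.1, 0.2, 0.5]
gripper_width: 0.998
```

```bash
python3 to.py .6173 -.109 .0905 -64
python3 - <<'E'
from h import *
c=snap('side','side11'); a=c['color'][230:370,230:400,::-1]; A=cv2.resize(a,None,fx=4.2,fy=4.2,interpolation=cv2.INTER_CUBIC);cv2.imwrite('pics/side11c.png',A)
E
```

```text
t 17.7 p [ 0.6179 -0.1089  0.1012] yaw -64.08 q [-14.9  10.6 103.7   0.   65.6  49.2] F [0.09 0.25 0.54] T [-0.02  -0.009  0.046] w 0.998
travel in present tool axes [-0.0002  0.0006  0.0107] rotvec deg [-0.07 -0.06 -0.08] travel in final axes [-0.0002  0.0006  0.0107]
```

View pics/side11c.png

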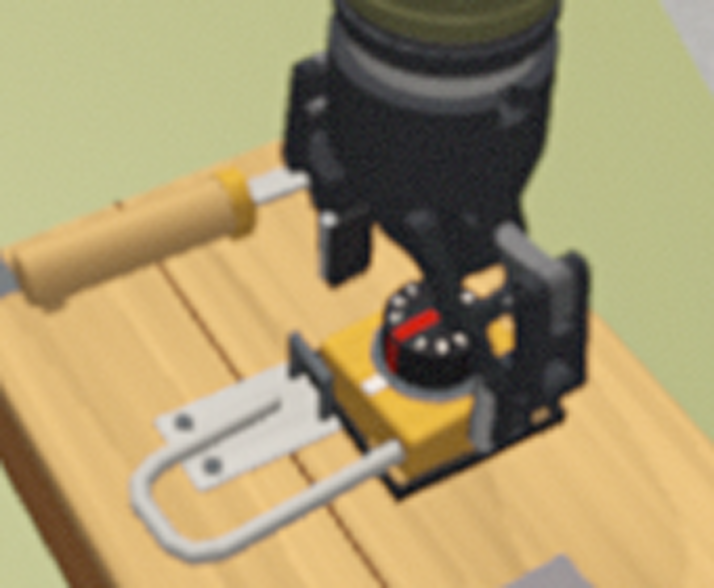

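The fingers stand either side of the body with force near 0. I'll lower 10 mm more and close.

Call:
move_arm(
  deltas=[
    {"travel": [0,0,0.005],"delta_rot": [0,0,0],"fingers": -1},
    {"travel": [0,0,0.004],"delta_rot": [0,0,0],"fingers": -0.8},
    {"travel": [0,0,0],"delta_rot": [0,0,0],"fingers": -0.65},
    {"travel": [0,0,0],"delta_rot": [0,0,0],"fingers": -0.5},
    {"travel": [0,0,0],"delta_rot": [0,0,0],"fingers": -0.4},
    {"travel": [0,0,0],"delta_rot": [0,0,0],"fingers": -0.2},
    {"travel": [0,0,0],"delta_rot": [0,0,0],"fingers": 0},
    {"travel": [0,0,0],"delta_rot": [0,0,0],"fingers": 0},
  ],
)

```text
t: 18.75
ee_pos: [0.6178, -0.1093, 0.0924]
orientation: [[0.437, -0.9, 0.001], [-0.9, -0.437, -0.001], [0.002, -0.001, -1.0]]
wrist_force: [-2.0, -3.5, 5.1]
gripper_width: 0.68
```

```bash
python3 to.py .6173 -.109 .0905 -64
python3 - <<'E'
from h import *
c=snap('side','side12'); a=c['color'][230:370,230:400,::-1]; A=cv2.resize(a,None,fx=4.2,fy=4.2,interpolation=cv2.INTER_CUBIC);cv2.imwrite('pics/side12c.png',A)
E
```

```text
t 18.75 p [ 0.6178 -0.1093  0.0924] yaw -64.09 q [-14.9  11.2 104.   -0.   64.7  49.2] F [-2.01 -3.49  5.06] T [-0.464  0.213 -0.065] w 0.68
travel in present tool axes [-0.0005  0.0003  0.0019] rotvec deg [-0.04 -0.09 -0.09] travel in final axes [-0.0005  0.0003  0.0019]
```

View pics/side12c.png

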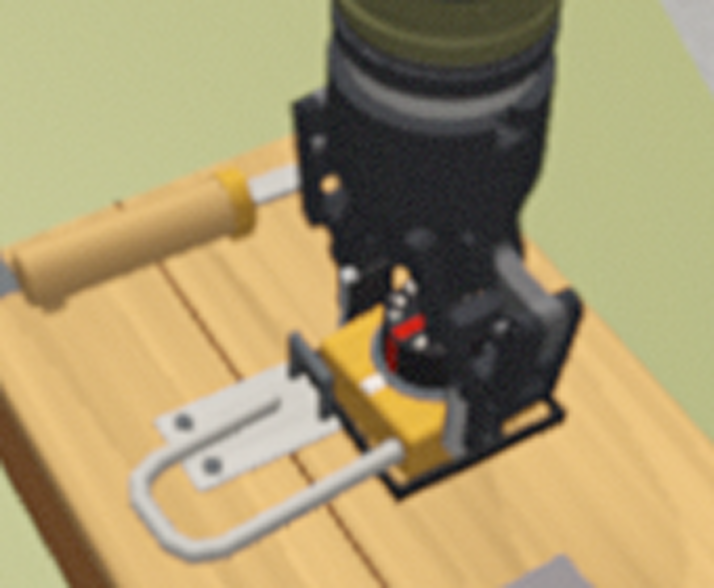

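The body is gripped (58 mm reading for 60 mm). Small test lift.

Call:
move_arm(
  deltas=[
    {"travel": [0,0,-0.002],"delta_rot": [0,0,0],"fingers": 0},
    {"travel": [0,0,-0.002],"delta_rot": [0,0,0],"fingers": 0},
    {"travel": [0,0,-0.003],"delta_rot": [0,0,0],"fingers": 0},
    {"travel": [0,0,-0.003],"delta_rot": [0,0,0],"fingers": 0},
    {"travel": [0,0,-0.005],"delta_rot": [0,0,0],"fingers": 0},
    {"travel": [0,0,-0.005],"delta_rot": [0,0,0],"fingers": 0},
    {"travel": [0,0,0],"delta_rot": [0,0,0],"fingers": 0},
    {"travel": [0,0,0],"delta_rot": [0,0,0],"fingers": 0},
  ],
)

```text
t: 19.8
ee_pos: [0.6169, -0.1085, 0.1109]
orientation: [[0.437, -0.899, -0.001], [-0.899, -0.437, 0.0], [-0.001, 0.001, -1.0]]
wrist_force: [-0.6, 0.4, -5.6]
gripper_width: 0.682
```

```bash
python3 to.py .6173 -.109 .1975 -64
python3 - <<'E'
from h import *
c=snap('side','side13'); a=c['color'][230:370,230:400,::-1]; A=cv2.resize(a,None,fx=4.2,fy=4.2,interpolation=cv2.INTER_CUBIC);cv2.imwrite('pics/side13c.png',A)
E
```

```text
t 19.8 p [ 0.6169 -0.1085  0.1109] yaw -64.08 q [-14.9  10.  103.4   0.   66.7  49.2] F [-0.61  0.38 -5.56] T [ 0.018 -0.08  -0.009] w 0.682
travel in present tool axes [ 0.0006 -0.0001 -0.0866] rotvec deg [ 0.03  0.04 -0.08] travel in final axes [ 0.0007 -0.0001 -0.0866]
```

View pics/side13c.png

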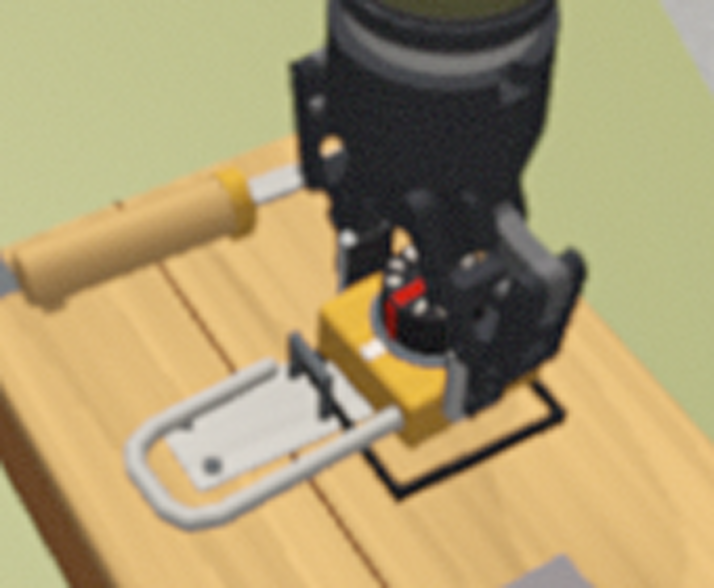

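The lock comes up freely: 5.6 N, clear of the staple and level. I'll raise it the remaining ~88 mm.

Call:
move_arm(
  deltas=[
    {"travel": [0,0,-0.008],"delta_rot": [0,0,0],"fingers": 0},
    {"travel": [0,0,-0.012],"delta_rot": [0,0,0],"fingers": 0},
    {"travel": [0,0,-0.014],"delta_rot": [0,0,0],"fingers": 0},
    {"travel": [0,0,-0.014],"delta_rot": [0,0,0],"fingers": 0},
    {"travel": [0,0,-0.014],"delta_rot": [0,0,0],"fingers": 0},
    {"travel": [0,0,-0.012],"delta_rot": [0,0,0],"fingers": 0},
    {"travel": [0,0,-0.009],"delta_rot": [0,0,0],"fingers": 0},
    {"travel": [0,0,-0.005],"delta_rot": [0,0,0],"fingers": 0},
  ],
)

```text
t: 20.85
ee_pos: [0.6174, -0.1088, 0.2]
orientation: [[0.437, -0.899, 0.001], [-0.899, -0.437, -0.0], [0.0, -0.0, -1.0]]
wrist_force: [0.3, 0.0, -5.7]
gripper_width: 0.678
```

Call:
move_arm(
  deltas=[
    {"travel": [0,0,0],"delta_rot": [0,0,0],"fingers": 0},
    {"travel": [0,0,0],"delta_rot": [0,0,0],"fingers": 0},
    {"travel": [0,0,0],"delta_rot": [0,0,0],"fingers": 0},
    {"travel": [0,0,0],"delta_rot": [0,0,0],"fingers": 0},
    {"travel": [0,0,0],"delta_rot": [0,0,0],"fingers": 0},
    {"travel": [0,0,0],"delta_rot": [0,0,0],"fingers": 0},
    {"travel": [0,0,0],"delta_rot": [0,0,0],"fingers": 0},
    {"travel": [0,0,0],"delta_rot": [0,0,0],"fingers": 0},
  ],
)

```text
t: 21.85
ee_pos: [0.6173, -0.1088, 0.1993]
orientation: [[0.437, -0.899, 0.0], [-0.899, -0.437, -0.0], [0.0, 0.0, -1.0]]
wrist_force: [0.2, -0.2, -5.5]
gripper_width: 0.678
```

```bash
python3 to.py .6173 -.109 .1975 -64
python3 - <<'E'
from h import *
c=snap('side','side14'); cv2.imwrite('pics/side14c.png',cv2.resize(c['color'][170:410,200:480,::-1],None,fx=2.5,fy=2.5,interpolation=cv2.INTER_CUBIC))
c=snap('top','top14'); cv2.imwrite('pics/top14c.png',cv2.resize(c['color'][110:290,310:520,::-1],None,fx=3.3,fy=3.3,interpolation=cv2.INTER_CUBIC))
E
```

```text
t 21.85 p [ 0.6173 -0.1088  0.1993] yaw -64.09 q [-14.9   5.4  99.5  -0.   75.1  49.2] F [ 0.18 -0.2  -5.52] T [ 0.052  0.032 -0.008] w 0.678
travel in present tool axes [0.0002 0.0001 0.0018] rotvec deg [ 0.   -0.   -0.09] travel in final axes [0.0002 0.0001 0.0018]
```

View pics/side14c.png

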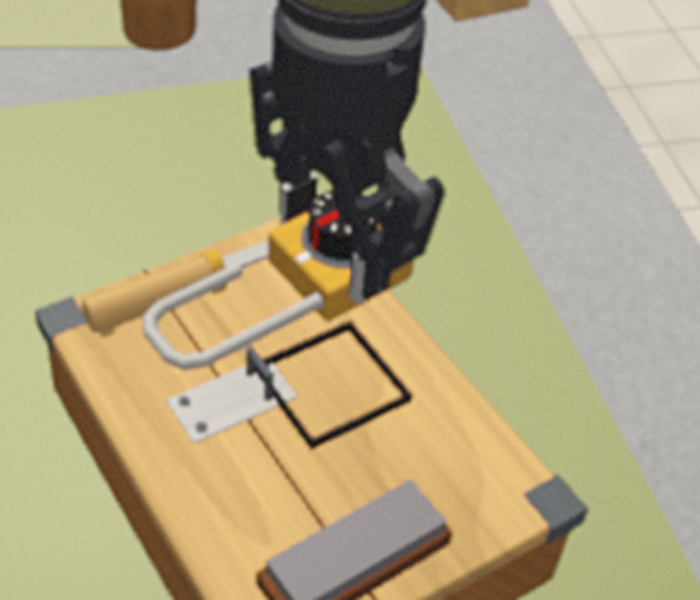

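View pics/top14c.png

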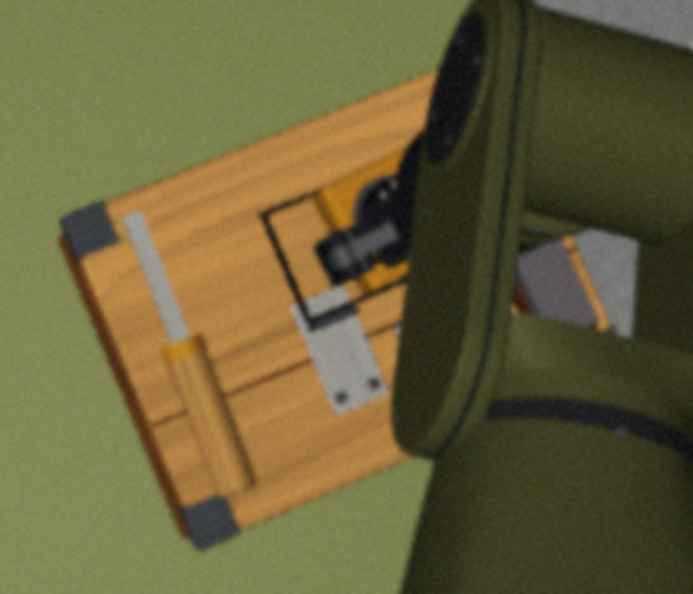

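The side view shows the lock clear above the empty rim. The red line is at the white mark (crop 325,220 against 302,257), and the chisel and stone have not moved. Last numeric check uses depth.

```bash
python3 - <<'E'
from h import *
s=load('side14')
def sc(u,v):return [200+(u+.5)/2.5-.5,170+(v+.5)/2.5-.5]
P={}
for n,a in(('mark',(302,257)),('bodyL',(288,240)),('bodyR',(335,290)),('bar',(160,342)),('legR',(270,325)),('legR2',(215,352)),('legL',(225,272))): P[n]=depth(s,[sc(*a)])[0]; print(n,P[n].round(4))
y=np.radians(26);d=np.array([np.cos(y),np.sin(y)]);O=P['mark'][:2]+.027*d
print('bar in front of origin',(O-P['bar'][:2])@d,'(122 expected +-)')
E
python3 to.py .6173 -.109 .1975 -64|head -1
```

```text
mark [ 0.5991 -0.1162  0.2185]
bodyL [ 0.594  -0.1008  0.2174]
bodyR [ 0.6122 -0.1437  0.2187]
bar [ 0.5143 -0.1594  0.2096]
legR [ 0.5744 -0.1557  0.2097]
legR2 [ 0.5424 -0.1702  0.2096]
legL [ 0.5557 -0.1143  0.2107]
bar in front of origin 0.1222003677643944 (122 expected +-)
t 21.95 p [ 0.6173 -0.1088  0.1993] yaw -64.09 q [-14.9   5.4  99.5   0.   75.1  49.2] F [-0.1  -0.87 -5.85] T [ 0.03  -0.024  0.05 ] w 0.682
```

Shackle out 30 mm, the lock level within 1 mm, and its underside about 107 mm above the lid. Handing in.

```bash
python3 -c "
from bench import manip
print(manip.sign_off())"
```

```text
the job is handed in; nothing more can be done
None
```

The lock is open and off the chest, held still in the gripper, and the job was handed in at about 22 s of the 67 s allowed.

**What I did:**
- I turned the dial two notches counter-clockwise, one at a time, plus 6° because the lock body had twisted in its rim. The red line ended at the white mark.
- I gripped the cross bar and pulled it straight out along the lock's own axis until the body started to move with it.
- I then gripped the body across its sides and lifted it straight up past the staple.

**Last checks:**
- **Dial:** the red line is still at the white mark.
- **Shackle:** the cross bar is 122 mm in front of the lock's origin, which is the 30 mm stop.
- **Level:** the top-face heights agree within about 1 mm and the shackle legs read the same height, with the dial upward.
- **Height:** the underside is about 107 mm above the lid.
- **Grip:** the load is a steady 5.5 N and the tool is at rest.
- **Bystanders:** the chisel, stone and mallet appear unmoved in the pictures.

**What disagreed:** the body stayed twisted about 5° from the chest's axes after the dial was turned, and I kept that angle for the pull and the lift. My first triangulated cross-bar points were 7–9 mm apart between the two views, because I had picked different spots on the bar. I used the position computed from the white mark and the lock's angle instead, and the grasp confirmed it.

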